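# Square up the swing rail of a microscope stage fence

### The arm

A 6-joint arm with a two-finger parallel gripper is mounted at the origin on the work surface. World frame = base frame: x ahead of the robot, y to its left, z up, the work surface at z = 0. Lengths are in m, angles in rad, forces in N, time in s.
With the tool pointing down it reaches from about 0.375 to 0.9 m from the base axis. Payload 3.1 kg.
Tool frame: the origin (TCP) lies between the finger pads; the fingertips stand 8 mm ahead of it and the grasp point (between the pads) lies 11 mm behind it; z points along the fingers, y is the line along which they close (so a half turn about z gives the same grasp; the last joint's range is limited). The gripper opens to 87 mm and grips with 3 to 60 N. Pads are 19 mm wide; open, the fingers measure 117 mm over their backs; the gripper's body (75 mm by 190 mm) begins 51 mm behind the grasp point.
Start: joints at [-1.478, 0.527, 1.433, -0, 1.181, -0.178], TCP at [0.167, -0.602, 0.231] pointing down, gripper open.
Joint ranges: [-3.08, 3.08], [-0.75, 2.2], [0.22, 2.44], [-1.43, 4.57], [0, 2.65], [-2.85, 2.85]. Speed limits (rad/s): [2.79, 2.79, 3.14, 3.14, 3.14, 3.14].

### API

Orientations are given as a unit quaternion [x, y, z, w].
In Python, from rig import robot, vision, job gives the robot as it stands.
- The arm moves only by the shell command python3 -m handwheel 'ROWS' [OPENING] [FORCE]. ROWS is JSON, a list of rows, each a list of 4 numbers: the shift along the tool's x, y, z as a fraction of full scale, then the turn about the tool's z as a fraction of full scale. A call has 1 to 20 rows; each row is the pose to reach, as a shift and turn from the pose commanded when the call began, along the tool's axes at that moment, turning the shorter way round; what a row does not reach only later rows make up. Full scale, the value 1, is 300 mm for a shift and 2 pi rad for a turn. A row lasts 1/12 s, in which the tool goes at most 41.7 mm and 7.16 degrees, less where a joint would pass 70% of its speed; a pose out of reach is approached as far as the arm can. A call with a number of a shift or a turn outside -1 to 1 is refused whole. A call with a gripper value outside its range is refused whole. OPENING is the opening in per cent of the stroke, from 0 (shut) to 100 (fully open), set as the call begins (- or left out, the last holds). The fingers move at their own pace and stop on an object; FORCE is the grip in N (left out, the last holds). Time passes only in rows, so rows that repeat a pose let the fingers close. It gives the time, the measured TCP pose, the force, the opening and the grip force at its end, in the units of the state.
- robot.get_obs(): the state, without advancing time (a new reading comes with each control period).
- vision.camera(name): name is "scene" or "top" or "wrist"; returns a dict with "frame" (420x560x3 uint8, red, green, blue), "K" (3x3 intrinsics, pixels), "k1" (the pictures are not rectified: a ray, as slopes to the right and down, at radius r is drawn at 1 + k1 r^2 times it, then the intrinsics apply), "cam_to_world" (4x4, takes a point from camera to world coordinates); the wrist camera has in their place "hand_eye" (4x4, takes a point from camera to tool coordinates, whose origin is the TCP and whose axes are the flange's). Camera axes: x right, y down, z forward; pixel columns grow to the right and rows downward; lengths in m; the calibration is good to about 2 mm. A picture is of the moment at which its call begins: read the wrist's pose just before it. There is no depth.
- job.hand_in(): hands the job in; it is judged then, once.
Trained networks look in the newest picture that a camera, given by its name, has taken for a name from the list of things; names that differ only in an ending like _2 or _b are one class to them, and where a whole thing is asked for, a point or a joint stands for the part that bears it (a point fixed in the world has none). Each returns a list of dicts, best first, with "conf" (0 to 1); they miss things now and then, are a little off and sometimes report something else, mostly with a low value. They report only what shows in the picture. A call takes as long as a camera call. They do not tell look-alikes from the thing itself.
- vision.look_for(camera, label): "point" ([row, column] in pixels, amid what is visible of it).
- vision.outline_of(camera, label): "mask" (420x560 bool, what is visible of it) and "point" ([row, column] in pixels, amid what is visible of it).
The state is a dict: "time": time; "q": joint angles; "joint_velocities": joint speeds; "joint_torque": joint torques, N m; "position": TCP position; "tool_rot": TCP orientation; "ft_force": force on the tool from outside, world axes, zero at the start; "moment": the same for the moment, N m; "grip_width": finger opening in m; "grip_force": force on a finger pad.
Only numpy, scipy, OpenCV 4.12 (cv2) and the standard library are available. Lean on these libraries where they do the work, as an engineer would, in place of code of your own. Each camera call takes 0.05 s, during which the arm holds its last target. There are 200 camera calls.

### The job

Pick up the setting square by its orange handle, set it flat on the black stage plate with its heel towards the corner of the two rails, and press it into that corner until one leg lies flush along the silver fixed rail and the other flush along the blue swing rail, which the square thereby swings out to a right angle. Finish while still gripping the square and pressing it firmly against both rails, as if a colleague were about to tighten the rail; do not let go, and leave the other things on the bench where they are.

Things in the scene. Friction and masses are not known exactly. Their poses are not given: they have to be found in the camera images.
- stage: Black stage plate fixed to the bench, 220 x 220 x 12 high. Origin: centre of its underside, on the bench; z up. The rails stand on it, 18 high (their tops 30 above the bench), and form an inside corner open to the stage's -x and -y. Plate and rails are polished and slippery (friction about 0.25).
- corner (a point): Inside corner of the two rails, on the plate's top face (12 above the bench), at (80, 80, 12) in the stage's frame; same axes as the stage. It is also the swing rail's pivot. When the square is home, its heel is here and its axes are parallel to the stage's, so its origin is at (-42, -42, 0) from here in these axes.
- fixed_rail: Silver fixed rail, 20 wide, 170 long, 18 high. Origin at the corner point; its working face looks to the stage's -x and runs from the corner towards the stage's -y.
- swing_rail (a joint): Angle (rad) of the blue swing rail about its upright pivot at the corner. 0: square to the fixed rail, pointing to the stage's -x. Positive: free end leans in, to the stage's -y (starts 0.10 to 0.28). It can go past square, to -0.15. No spring: friction of 0.35 N m, so it stays where left and takes about 3 N to push 120 mm from the pivot.
- swing_bar: Blue bar of the swing rail, 150 long, 20 wide, 18 high. Origin at the pivot (the corner point); it extends to its own -x, and its working face is its y = 0 plane, looking to its own -y. It turns with the joint.
- swing_end (a point): Free end of the blue rail's working face, on its top edge, 150 from the pivot.
- square: Loose flat L of steel, 0.26 to 0.49 kg. Origin at its underside, below the centre of the orange upright handle (24 x 24, sides parallel to the legs, 62 high; free all round above the legs); z up. Legs 120 long, 18 wide, 22 high. Leg with outer face x = +42 runs to y = -78: goes on the silver rail. Leg with outer face y = +42 runs to x = -78: goes on the blue rail. Yaw starts within 35 degrees.
- heel (a point): The square's outer corner (heel), at its underside, (42, 42, 0) in its frame.
- handle_top (a point): Centre of the top of the orange handle, 62 above the square's underside.
- dish: Bystander: flat clear glass dish, 90 wide, 15 high; origin at its underside or grip. Leave it alone.
- slide_box: Bystander: blue slide box, 90 x 170 x 35 high; origin at its underside or grip. Leave it alone.
- driver: Bystander: screwdriver with red handle, 160 long, lying; origin at its underside or grip. Leave it alone.
- amber_bottle: Bystander: brown bottle with white cap, 60 wide, 130 high; origin at its underside or grip. Leave it alone.
- lens_can: Bystander: black lens jar with grey lid, 50 wide, 70 high; origin at its underside or grip. Leave it alone.
- tip_tray: Bystander: yellow divided tray, 120 x 90 x 45 high; origin at its underside or grip. Leave it alone.
- mug: Bystander: white mug, 80 wide, 90 high; origin at its underside or grip. Leave it alone.
Not all that is in view belongs to the job. Leave any purple look-alike of the square alone.

How it is judged:
By the outcome, as a careful person would: the job done as asked, in the order asked, and still so for the second after the job is handed in, while the arm keeps its last pose, push and grip.
It also fails if it takes over 64 s, if anything falls off the work surface, if the arm or the gripper's body presses on something with over 40 N, if the wrist force passes 120 N, or if a joint passes its speed limit or range.

## Working session

There is one attempt and no reset: what is moved stays moved. The work goes in short steps, Python scripts to look and compute and a shell command to move; the robot and the scene stay as the last step left them, time stands still between calls to the robot, and variables do not carry over. Pictures are saved under pics/ and viewed, at most 10 in all, crops included, and the job is handed in when it is done.

```bash
mkdir -p pics; ls; cat > h.py <<'E'
import numpy as np, cv2
from rig import robot, vision, job
from scipy.spatial.transform import Rotation as R
def ray(c,uv,T):
    K=c["K"];k=c["k1"];d=np.array([(uv[0]-K[0,2])/K[0,0],(uv[1]-K[1,2])/K[1,1]])
    s=d.copy()
    for _ in range(30): s=d/(1+k*(s@s))
    v=T[:3,:3]@np.array([s[0],s[1],1]); return T[:3,3],v
def onplane(c,uv,z,T=None):
    T=c["cam_to_world"] if T is None else T
    o,v=ray(c,uv,np.asarray(T)); return (o+v*(z-o[2])/v[2])
def proj(c,P,T=None):
    T=np.asarray(c["cam_to_world"] if T is None else T)
    p=(np.atleast_2d(P)-T[:3,3])@T[:3,:3]; s=p[:,:2]/p[:,2:]
    s=s*(1+c["k1"]*(s**2).sum(1,keepdims=True)); K=c["K"]
    return np.c_[s[:,0]*K[0,0]+K[0,2],s[:,1]*K[1,1]+K[1,2]]
def toolT(o):
    T=np.eye(4);T[:3,:3]=R.from_quat(o["tool_rot"]).as_matrix();T[:3,3]=o["position"];return T
E
python3 - <<'E'
from h import *
o=robot.get_obs();print(o)
ims=[]
for n in ["top","scene"]:
    c=vision.camera(n);cv2.imwrite(f"pics/{n}0.png",c["frame"][...,::-1])
    print(n,c["K"],c["k1"],np.round(c["cam_to_world"],3))
    for l in ["stage","square","handle_top","heel","corner","swing_end","swing_bar","fixed_rail"]:
        r=vision.look_for(n,l);print(l,[(np.round(x["point"]),round(x["conf"],2)) for x in r[:3]])
E
```

```text
pics
{'time': 0.0, 'q': array([-1.47849977e+00,  5.28453837e-01,  1.43390830e+00,  9.87504452e-06,
        1.18138682e+00, -1.78497710e-01]), 'joint_velocities': array([-0.00010952,  0.00203808,  0.00198876,  0.0001667 , -0.00076307,
       -0.00107073]), 'joint_torque': array([ 9.57114789e-04, -4.40029299e+01, -1.76596963e+01,  6.32543396e-02,
        5.80909266e-02, -1.62031561e-04]), 'position': array([ 0.16715088, -0.60149055,  0.22957728]), 'tool_rot': array([ 9.90847481e-01,  1.34981880e-01,  5.10162038e-05, -1.07695433e-03]), 'ft_force': array([ 0.52184701,  1.0423864 , -0.15132161]), 'moment': array([-0.020605  , -0.01446596, -0.05268006]), 'grip_force': 0.0, 'grip_width': 0.08724224774550728}
top [[426.04757901   0.         265.59973702]
 [  0.         426.04757901 203.81721461]
 [  0.           0.           1.        ]] -0.10004434890682348 [[ 0.023 -0.995  0.094  0.432]
 [-1.    -0.024 -0.011 -0.063]
 [ 0.013 -0.094 -0.996  1.282]
 [ 0.     0.     0.     1.   ]]
stage [(array([195., 210.]), 0.6), (array([162., 367.]), 0.47)]
square [(array([212., 421.]), 0.84), (array([200
[... 598 characters left out ...]
    1.        ]] -0.10530260888475956 [[-0.404  0.743 -0.534  1.277]
 [ 0.915  0.319 -0.248  0.28 ]
 [-0.014 -0.589 -0.808  1.145]
 [ 0.     0.     0.     1.   ]]
stage [(array([253., 305.]), 0.62), (array([234., 316.]), 0.6), (array([209., 414.]), 0.35)]
square [(array([184., 244.]), 0.97), (array([167., 158.]), 0.79)]
handle_top [(array([182., 250.]), 0.85), (array([165., 156.]), 0.59)]
heel [(array([166., 162.]), 0.71), (array([182., 246.]), 0.57)]
corner [(array([234., 317.]), 0.82)]
swing_end [(array([233., 337.]), 0.63)]
swing_bar [(array([235., 337.]), 0.76), (array([279., 405.]), 0.39), (array([206., 411.]), 0.34)]
fixed_rail [(array([233., 338.]), 0.73), (array([250., 302.]), 0.61)]
```

```bash
python3 - <<'E'
import cv2
a=cv2.imread("pics/top0.png");cv2.imwrite("pics/top0b.png",cv2.resize(a[90:310,120:480],(800,489),interpolation=cv2.INTER_CUBIC))
E
```

```text
(no output)
```

View pics/top0b.png

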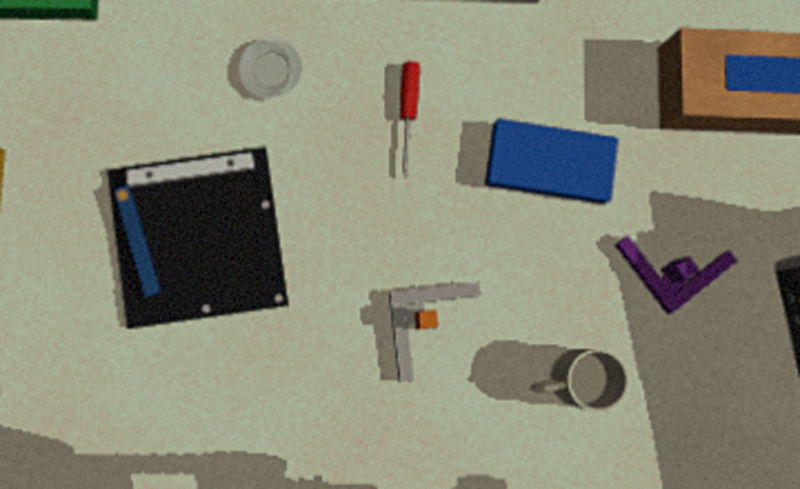

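Two L-shaped candidates: the grey square with an orange handle at about full-image (312,234), and the purple one at (421,212). The grey one has the orange handle, and the purple one is the look-alike. The stage is at about (208,197), with the silver rail along its top edge. The blue rail runs down from the pivot at (175,177).

```bash
python3 - <<'E'
from h import *
c=vision.camera("top")
cv2.imwrite("pics/cand.png",cv2.resize(c["frame"][200:280,260:380,::-1],(600,400),interpolation=cv2.INTER_CUBIC))
f=lambda u,v,z:onplane(c,(120+.45*u,90+.45*v),z)
S=[f(u,v,.012)[:2] for u,v in [(107,170),(266,148),(287,305),(127,327)]]
print("stage",np.round(S,4),np.mean(S,0)); d=[S[0]-S[1],S[3]-S[2]];print([np.arctan2(-x[0],x[1]) for x in d],[np.arctan2(x[1],x[0]) for x in (S[0]-S[3],S[1]-S[2])])
hsv=cv2.cvtColor(c["frame"],cv2.COLOR_RGB2HSV)
m=((hsv[...,0]<18)&(hsv[...,1]>170)&(hsv[...,2]>110)); m[:220]=0;m[250:]=0;m[:,:290]=0;m[:,330:]=0
v,u=np.nonzero(m);print(len(u),u.mean(),v.mean(),onplane(c,(u.mean(),v.mean()),.055))
a,b,e=f(390,295,.022)[:2],f(480,288,.022)[:2],f(405,381,.022)[:2]
print("heel",a,b,e,np.arctan2((b-a)[0],-(b-a)[1]),np.arctan2(*-(e-a)[::-1]))
E
```

```text
stage [[ 0.6578  0.2214]
 [ 0.6931  0.0054]
 [ 0.4801 -0.0288]
 [ 0.4454  0.1849]] [0.56910526 0.09572648]
[np.float64(0.16185422150291975), np.float64(0.16113262016731708)] [np.float64(0.1699893925041049), np.float64(0.15956337091089814)]
56 312.26785714285717 233.35714285714286 [ 0.46503693 -0.21220557  0.055     ]
heel [ 0.49623549 -0.16596409] [ 0.50829892 -0.28657592] [ 0.38266346 -0.18784978] 0.09968717777018975 0.19036963282443634
```

View pics/cand.png

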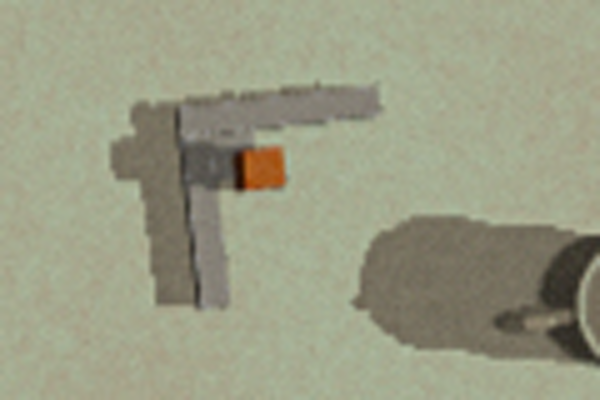

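The enlarged crop confirms it: the grey L with the orange handle top (265,168 in the crop) is the square to pick.

```bash
python3 -m handwheel '[[0.65,-0.49,-0.04,0.011],[0.65,-0.49,-0.04,0.011],[0.65,-0.49,-0.04,0.011],[0.65,-0.49,-0.04,0.011],[0.65,-0.49,-0.04,0.011],[0.65,-0.49,-0.04,0.011],[0.65,-0.49,-0.04,0.011]]' 100 && python3 -m handwheel '[[0.65,-0.49,-0.04,0.011],[0.65,-0.49,-0.04,0.011],[0.65,-0.49,-0.04,0.011],[0.65,-0.49,-0.04,0.011],[0.65,-0.49,-0.04,0.011],[0.65,-0.49,-0.04,0.011],[0.65,-0.49,-0.04,0.011],[0.65,-0.49,-0.04,0.011]]'
python3 - <<'E'
from h import *
o=robot.get_obs();c=vision.camera("wrist")
T=toolT(o)@c["hand_eye"];np.savez("w1.npz",T=T,K=c["K"],k1=c["k1"],f=c["frame"])
print(np.round(c["hand_eye"],3),c["K"][0,0]);cv2.imwrite("pics/w1.png",c["frame"][...,::-1])
E
```

```text
time: 1.53
position: [0.3185, -0.4021, 0.2428]
tool_rot: [0.995, 0.103, 0.001, -0.002]
ft_force: [-0.7, -0.3, 0.4]
grip_width: 0.0872
grip_force: 0.0
time: 2.2
position: [0.4784, -0.2242, 0.2547]
tool_rot: [0.998, 0.068, 0.0, 0.0]
ft_force: [-0.0, -0.1, 0.5]
grip_width: 0.087
grip_force: 0.0
[[ 0.001 -0.966 -0.259  0.071]
 [ 1.     0.001  0.    -0.001]
 [ 0.    -0.259  0.966 -0.156]
 [ 0.     0.     0.     1.   ]] 342.37482185392105
```

View pics/w1.png

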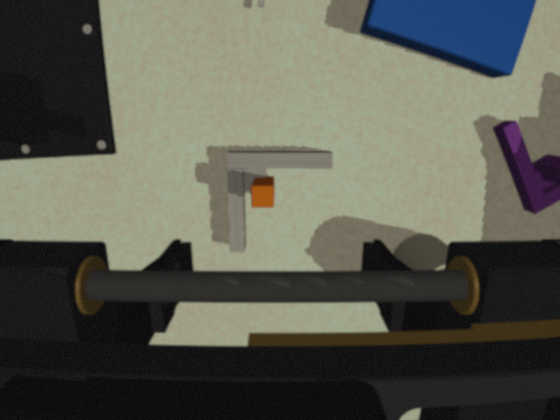

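The wrist picture shows the square at (228–332, 152–250) with its orange handle at (263,192). The stage's near corner is at (113,153).

```bash
python3 - <<'E'
import cv2
a=cv2.imread("pics/w1.png");cv2.imwrite("pics/w1b.png",cv2.resize(a[140:260,205:345],(700,600),interpolation=cv2.INTER_CUBIC))
E
```

```text
(no output)
```

View pics/w1b.png

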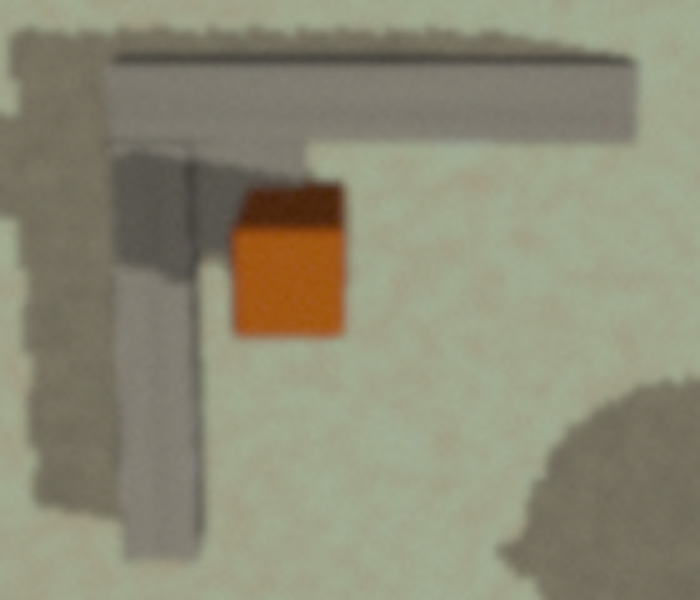

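The crop shows these corners: leg top at (108,65), (635,65), (635,140), (125,558) and (197,558), and the handle-top quad at (233–345, 229–336). I'll fit the pose from those.

```bash
cat >> h.py <<'E'
from scipy.optimize import least_squares
def fitpose(c,T,obj,px,x0):
    obj=np.array(obj,float)/1000
    def P(p):
        q=obj.copy();r=R.from_euler('z',p[2]).as_matrix();q=q@r.T;q[:,:2]+=p[:2];return q
    s=least_squares(lambda p:(proj(c,P(p),T)-px).ravel(),x0)
    return s.x,np.round(s.fun.reshape(-1,2),1)
def move(o,xyz,yaw):
    "fractions for the move to TCP xyz and tool-x heading yaw"
    M=toolT(o)[:3,:3];d=M.T@(np.array(xyz)-o["position"])/.3
    y0=np.arctan2(M[1,0],M[0,0]);return np.round([*d,-(yaw-y0)/2/np.pi],4)
E
python3 - <<'E'
from h import *
w=np.load("w1.npz");c={"K":w["K"],"k1":float(w["k1"])}
px=np.array([(108,65),(635,65),(635,140),(125,558),(197,558),(233,230),(345,228),(343,336),(234,336)])/5+[205,140]
obj=[(42,42,22),(42,-78,22),(24,-78,22),(-78,42,22),(-78,24,22),(12,12,62),(12,-12,62),(-12,-12,62),(-12,12,62)]
p,r=fitpose(c,w["T"],obj,px,[.465,-.212,.13]);print(p,r.tolist())
o=robot.get_obs();print(o["position"],move(o,[p[0],p[1],.10],p[2]),move(o,[p[0],p[1],.035],p[2]))
E
```

```text
[ 0.46611663 -0.21070847  0.13686589] [[-0.2, -0.5], [0.7, -0.4], [0.0, 0.4], [0.0, 0.1], [0.4, 0.1], [-0.8, -0.6], [0.0, -0.2], [0.5, 0.6], [-0.5, 0.6]]
[ 0.47750022 -0.22529324  0.25452562] [-3.080e-02 -5.360e-02  5.151e-01 -4.000e-04] [-3.070e-02 -5.380e-02  7.317e-01 -4.000e-04]
```

```bash
python3 -m handwheel '[[-0.031,-0.053,0.1,0],[-0.031,-0.053,0.2,0],[-0.031,-0.053,0.3,0],[-0.031,-0.053,0.4,0],[-0.031,-0.053,0.5,0],[-0.031,-0.053,0.6,0],[-0.031,-0.053,0.68,0],[-0.031,-0.053,0.732,0],[-0.031,-0.053,0.732,0],[-0.031,-0.053,0.732,0],[-0.031,-0.053,0.732,0]]' 100; python3 -m handwheel '[[0,0,0,0],[0,0,0,0],[0,0,0,0],[0,0,0,0],[0,0,0,0],[0,0,0,0],[0,0,0,0],[0,0,0,0]]' 0 55
```

```text
time: 3.17
position: [0.4661, -0.2123, 0.0357]
tool_rot: [0.998, 0.065, 0.001, 0.001]
ft_force: [-0.5, -0.6, 0.5]
grip_width: 0.087
grip_force: 0.0
time: 3.83
position: [0.4661, -0.2107, 0.035]
tool_rot: [0.998, 0.066, -0.0, -0.0]
ft_force: [-0.3, 0.0, 0.2]
grip_width: 0.0418
grip_force: 0.0
```

```bash
python3 -m handwheel '[[0,0,0,0],[0,0,0,0],[0,0,0,0],[0,0,0,0],[0,0,0,0],[0,0,0,0],[0,0,0,0]]' 0 55 && python3 -m handwheel '[[0,0,-0.08,0],[0,0,-0.16,0],[0,0,-0.25,0],[0,0,-0.35,0],[0,0,-0.45,0],[0,0,-0.5,0],[0,0,-0.5,0]]'
```

```text
time: 4.42
position: [0.466, -0.2107, 0.0349]
tool_rot: [0.998, 0.066, -0.0, -0.0]
ft_force: [-0.4, 0.3, -1.1]
grip_width: 0.0238
grip_force: 55.0
time: 5.0
position: [0.4676, -0.2118, 0.1879]
tool_rot: [0.998, 0.066, 0.003, 0.002]
ft_force: [0.4, -0.2, -4.4]
grip_width: 0.0236
grip_force: 55.0
```

```bash
python3 -m handwheel '[[0.02,-0.1,-0.1,0],[0.05,-0.22,-0.2,0],[0.07,-0.34,-0.3,0],[0.09,-0.46,-0.317,-0.002],[0.11,-0.58,-0.317,-0.0045],[0.13,-0.7,-0.317,-0.0045],[0.15,-0.82,-0.317,-0.0045],[0.17,-0.92,-0.317,-0.0045],[0.179,-0.985,-0.317,-0.0045],[0.179,-0.985,-0.317,-0.0045],[0.179,-0.985,-0.317,-0.0045],[0.179,-0.985,-0.317,-0.0045],[0.179,-0.985,-0.317,-0.0045]]'
python3 - <<'E'
from h import *
o=robot.get_obs();c=vision.camera("wrist")
T=toolT(o)@c["hand_eye"];np.savez("w2.npz",T=T,K=c["K"],k1=c["k1"],f=c["frame"])
cv2.imwrite("pics/w2.png",cv2.resize(c["frame"][...,::-1],(800,600),interpolation=cv2.INTER_CUBIC))
E
```

```text
time: 6.08
position: [0.4798, 0.0883, 0.279]
tool_rot: [0.997, 0.08, -0.001, 0.0]
ft_force: [-0.7, 0.7, -5.1]
grip_width: 0.0238
grip_force: 55.0
```

View pics/w2.png

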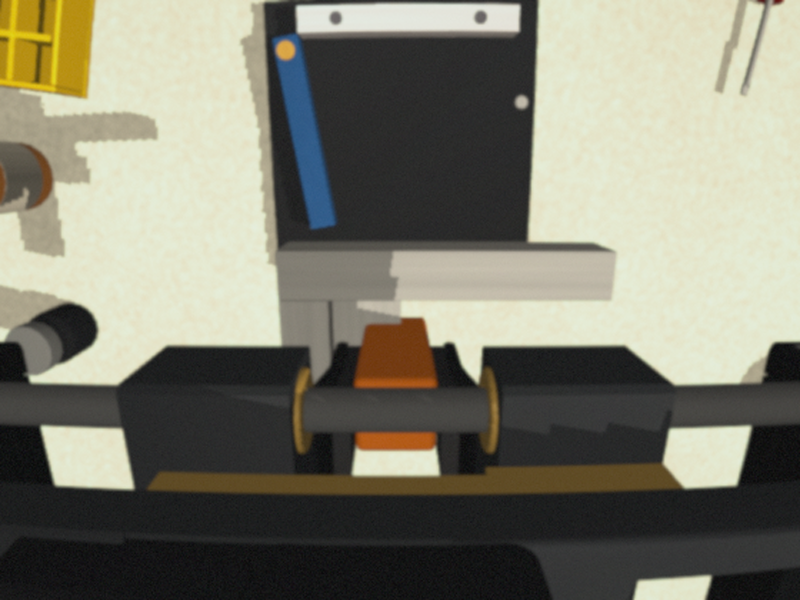

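The picture shows the square held level and straight. The silver rail's top spans (297–520, 4–32). The blue bar runs from (286,40) to its free end, whose working-face corner is at (335,223).

```bash
python3 - <<'E'
from h import *
w=np.load("w2.npz");c={"K":w["K"],"k1":float(w["k1"])};s=1.42857
px=np.array([(297,33),(519,32),(296,4),(520,4),(266,3)])/s
obj=[(80,80,30),(80,-90,30),(100,80,30),(100,-90,30),(110,110,12)]
p,r=fitpose(c,w["T"],obj,px,[.569,.0957,.163]);print(p,r.tolist())
Rz=lambda v:np.array([[np.cos(p[2]),-np.sin(p[2])],[np.sin(p[2]),np.cos(p[2])]])@np.array(v)
e=onplane(c,np.array((335,223))/s,.03,w["T"])[:2]-p[:2]; e=Rz([0,0])*0+np.array([[np.cos(p[2]),np.sin(p[2])],[-np.sin(p[2]),np.cos(p[2])]])@e
print("end in stage",e,"angle",np.arctan2(.08-e[1],.08-e[0]),np.hypot(*(e-.08)))
chk=[(110,-110,12),(-110,110,12)];print(proj(c,[[*(Rz(np.array(v[:2])/1000)+p[:2]),v[2]/1000] for v in chk],w["T"])*s)
o=robot.get_obs()
for off in [(-45,-70),(-8,-50),(0,0)]:
    q=Rz((38+np.array(off))/1000)+p[:2]
    for z in (.095,.047): print(off,z,q,move(o,[*q,z],p[2]))
E
```

```text
[0.57179684 0.09745281 0.16998486] [[0.7, 0.2], [0.3, -0.2], [0.7, 1.3], [0.1, 0.2], [-1.8, -1.4]]
end in stage [-0.06650527  0.05649397] angle 0.15908909249893216 0.14837900466853876
[[539.72592009  -1.38691142]
 [279.21527518 270.75558497]]
(-45, -70) 0.095 [0.57031108 0.06472984] [ 0.2859  0.1249  0.6139 -0.0017]
(-45, -70) 0.047 [0.57031108 0.06472984] [ 0.2862  0.1248  0.7739 -0.0017]
(-8, -50) 0.095 [0.60339446 0.09070078] [ 0.4085  0.0569  0.6137 -0.0017]
(-8, -50) 0.047 [0.60339446 0.09070078] [ 0.4088  0.0569  0.7737 -0.0017]
(0, 0) 0.095 [0.60282079 0.14133349] [ 0.4334 -0.1101  0.6137 -0.0017]
(0, 0) 0.047 [0.60282079 0.14133349] [ 0.4336 -0.1101  0.7737 -0.0017]
```

```bash
python3 - <<'E'
from h import *
p=[.5718,.09745,.17];o=robot.get_obs()
q=R.from_euler('z',.17).as_matrix()[:2,:2]@[.026,.006]+p[:2]
for z in (.07,.047): print(o["position"],q,move(o,[*q,z],p[2]))
E
```

```text
[0.47997433 0.08816735 0.27931416] [0.59641011 0.10776225] [ 0.3947 -0.003   0.6971 -0.0017]
[0.47997433 0.08816735 0.27931416] [0.59641011 0.10776225] [ 0.3948 -0.003   0.7737 -0.0017]
```

```bash
python3 -m handwheel '[[0.1,0,0.05,0],[0.2,0,0.1,0],[0.3,0,0.2,-0.0017],[0.37,0,0.3,-0.0017],[0.395,-0.003,0.42,-0.0017],[0.395,-0.003,0.54,-0.0017],[0.395,-0.003,0.64,-0.0017],[0.395,-0.003,0.697,-0.0017],[0.395,-0.003,0.697,-0.0017],[0.395,-0.003,0.697,-0.0017],[0.395,-0.003,0.697,-0.0017]]' && python3 -m handwheel '[[0,0,0.02,0],[0,0,0.04,0],[0,0,0.055,0],[0,0,0.065,0],[0,0,0.072,0],[0,0,0.072,0],[0,0,0.072,0]]'
```

```text
time: 7.05
position: [0.5987, 0.1084, 0.0721]
tool_rot: [0.996, 0.085, 0.001, 0.0]
ft_force: [0.5, -0.5, -4.3]
grip_width: 0.0234
grip_force: 55.0
time: 7.63
position: [0.597, 0.1092, 0.0492]
tool_rot: [0.996, 0.086, -0.0, -0.0]
ft_force: [-0.6, -0.5, -4.9]
grip_width: 0.0234
grip_force: 55.0
```

```bash
python3 -m handwheel '[[0,0,0.003,0],[0,0,0.006,0],[0,0,0.008,0],[0,0,0.008,0],[0,0,0.008,0]]'
```

```text
time: 8.05
position: [0.5971, 0.1091, 0.047]
tool_rot: [0.996, 0.086, 0.0, -0.0]
ft_force: [0.2, -0.1, -5.3]
grip_width: 0.0237
grip_force: 55.0
```

```bash
python3 -m handwheel '[[0,0,0.003,0],[0,0,0.005,0],[0,0,0.005,0],[0,0,0.005,0]]';python3 -m handwheel '[[0,0,0.003,0],[0,0,0.004,0],[0,0,0.004,0],[0,0,0.004,0]]'
```

```text
time: 8.38
position: [0.5971, 0.1091, 0.0469]
tool_rot: [0.996, 0.086, 0.0, 0.0]
ft_force: [-2.4, -0.1, 6.0]
grip_width: 0.0235
grip_force: 55.0
time: 8.72
position: [0.5972, 0.1091, 0.0469]
tool_rot: [0.996, 0.086, 0.0, 0.0]
ft_force: [-3.9, -0.3, 12.3]
grip_width: 0.0235
grip_force: 55.0
```

```bash
python3 -m handwheel '[[0.01,0,0,0],[0.02,0,0,0],[0.028,0,0,0],[0.028,0,0,0],[0.028,0,0,0]]';python3 -m handwheel '[[0.005,0,0,0],[0.01,0,0,0],[0.01,0,0,0],[0.01,0,0,0]]';python3 -m handwheel '[[0.005,0,0,0],[0.01,0,0,0],[0.01,0,0,0],[0.01,0,0,0]]'
```

```text
time: 9.13
position: [0.6044, 0.1105, 0.0469]
tool_rot: [0.996, 0.086, -0.001, 0.0]
ft_force: [-6.9, -0.9, 14.0]
grip_width: 0.0236
grip_force: 55.0
time: 9.47
position: [0.6069, 0.111, 0.0469]
tool_rot: [0.996, 0.086, -0.001, 0.0]
ft_force: [-7.6, -1.2, 14.3]
grip_width: 0.0235
grip_force: 55.0
time: 9.8
position: [0.6076, 0.1113, 0.0469]
tool_rot: [0.996, 0.086, -0.004, 0.0]
ft_force: [-11.7, -1.9, 17.4]
grip_width: 0.0234
grip_force: 55.0
```

```bash
python3 -m handwheel '[[0,-0.01,0,0],[0,-0.025,0,0],[0,-0.04,0,0],[0,-0.055,0,0],[0,-0.07,0,0],[0,-0.07,0,0]]';python3 -m handwheel '[[0,-0.01,0,0],[0,-0.02,0,0],[0,-0.02,0,0],[0,-0.02,0,0]]'; python3 -c "
from h import *
print(robot.get_obs()['moment'])"
```

```text
time: 10.3
position: [0.6049, 0.1278, 0.047]
tool_rot: [0.996, 0.086, -0.003, 0.003]
ft_force: [-10.4, -14.8, 17.7]
grip_width: 0.0235
grip_force: 55.1
time: 10.63
position: [0.604, 0.1331, 0.0471]
tool_rot: [0.996, 0.086, -0.003, 0.003]
ft_force: [-9.7, -15.7, 18.6]
grip_width: 0.024
grip_force: 55.1
[-2.60707726  1.52056178 -0.31875908]
```

```bash
python3 -m handwheel '[[0,-0.01,0,0],[0,-0.02,0,0],[0,-0.02,0,0],[0,-0.02,0,0]]';python3 -m handwheel '[[0,-0.005,0,0],[0,-0.01,0,0],[0,-0.01,0,0],[0,-0.01,0,0]]'; python3 -c "
from h import *
o=robot.get_obs();print(o['moment'],o['position'],R.from_quat(o['tool_rot']).as_matrix()[:2,0])"
```

```text
time: 10.97
position: [0.603, 0.139, 0.047]
tool_rot: [0.996, 0.086, -0.003, 0.003]
ft_force: [-9.7, -17.0, 18.4]
grip_width: 0.0237
grip_force: 55.1
time: 11.3
position: [0.6025, 0.1417, 0.0471]
tool_rot: [0.996, 0.086, -0.003, 0.004]
ft_force: [-9.3, -16.8, 18.7]
grip_width: 0.0238
grip_force: 55.1
[-2.7135396   1.43666998 -0.31070182] [0.60252219 0.14171319 0.04705714] [0.98511183 0.17175436]
```

```bash
python3 -m handwheel '[[0,-0.003,0,0],[0,-0.006,0,0],[0,-0.006,0,0],[0,-0.006,0,0]]';python3 -m handwheel '[[0,-0.003,0,0],[0,-0.006,0,0],[0,-0.006,0,0],[0,-0.006,0,0]]'; python3 - <<'E'
from h import *
o=robot.get_obs();print(o['moment'],o['position'],R.from_quat(o['tool_rot']).as_matrix()[:2,0])
c=vision.camera("wrist");T=toolT(o)@c["hand_eye"];np.savez("w3.npz",T=T,K=c["K"],k1=c["k1"],f=c["frame"])
cv2.imwrite("pics/w3.png",cv2.resize(c["frame"][...,::-1],(800,600),interpolation=cv2.INTER_CUBIC))
E
```

```text
time: 11.63
position: [0.6025, 0.142, 0.0471]
tool_rot: [0.996, 0.086, -0.003, 0.005]
ft_force: [-9.0, -22.0, 18.6]
grip_width: 0.0236
grip_force: 55.1
time: 11.97
position: [0.6024, 0.1422, 0.0472]
tool_rot: [0.996, 0.087, -0.003, 0.006]
ft_force: [-9.4, -25.7, 18.3]
grip_width: 0.0236
grip_force: 55.1
[-4.18218375  1.36241053 -0.43646963] [0.60242947 0.1422096  0.04720498] [0.98491182 0.17287489]
```

View pics/w3.png

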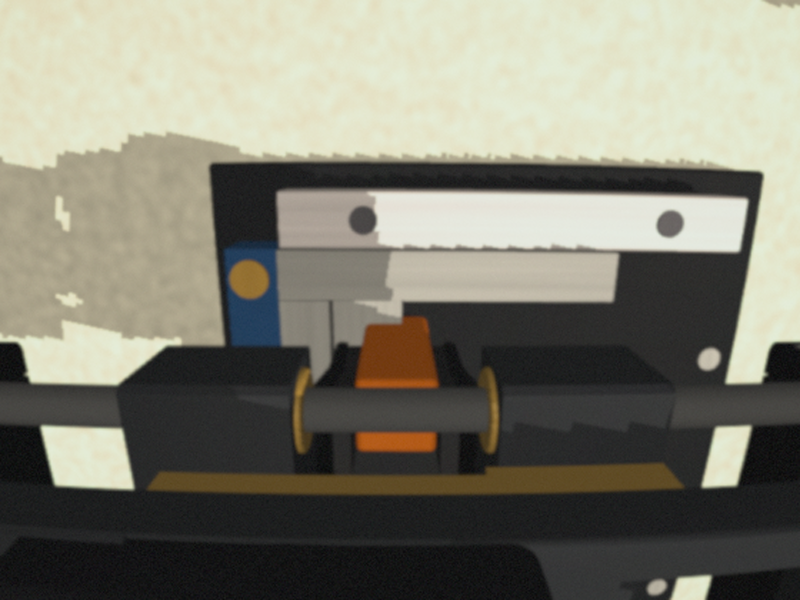

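The square is in the corner, with silver and leg edges at rows 247–254 and the blue rail square beside it at (225–278, 245–345). I'll press harder on both rails.

```bash
python3 -m handwheel '[[0.003,0,-0.001,0],[0.006,0,-0.002,0],[0.01,0,-0.003,0],[0.014,0,-0.004,0],[0.014,0,-0.004,0],[0.014,0,-0.004,0]]' 0 60;python3 -m handwheel '[[0.002,-0.003,0,0],[0.004,-0.005,0,0],[0.004,-0.005,0,0],[0.004,-0.005,0,0]]'; python3 - <<'E'
from h import *
o=robot.get_obs();print(o['moment'],R.from_quat(o['tool_rot']).as_matrix()[:2,0])
T0=toolT(o)
c=vision.camera("top");cv2.imwrite("pics/t4.png",cv2.resize(c["frame"][140:260,145:285,::-1],(700,600),interpolation=cv2.INTER_CUBIC))
c=vision.camera("scene");cv2.imwrite("pics/s4.png",cv2.resize(c["frame"][160:310,220:420,::-1],(800,600),interpolation=cv2.INTER_CUBIC))
E
```

```text
time: 12.52
position: [0.6026, 0.1423, 0.0474]
tool_rot: [0.996, 0.087, -0.008, 0.006]
ft_force: [-14.3, -27.4, 19.5]
grip_width: 0.0233
grip_force: 60.1
time: 12.85
position: [0.6026, 0.1423, 0.0474]
tool_rot: [0.996, 0.087, -0.009, 0.007]
ft_force: [-16.3, -32.3, 20.3]
grip_width: 0.0235
grip_force: 60.1
[-5.24293536  2.28601696 -0.4295241 ] [0.9846129  0.17361884]
```

View pics/s4.png

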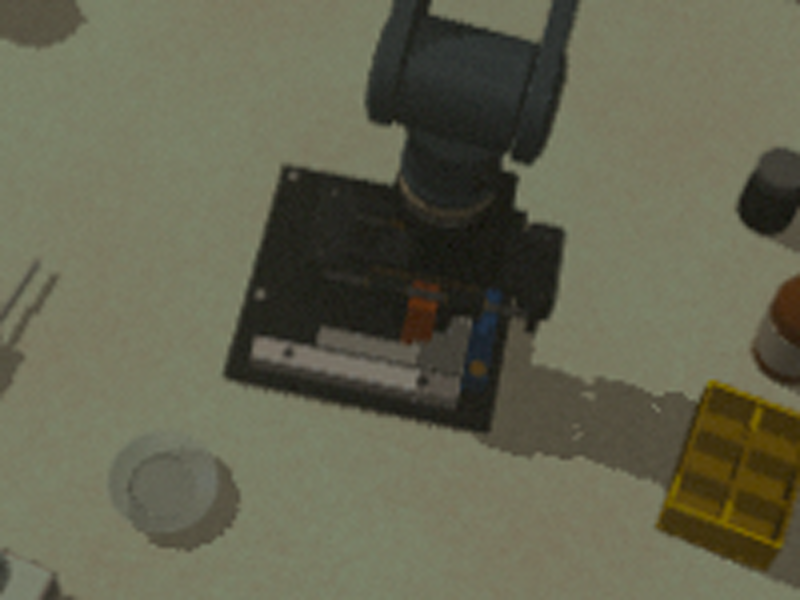

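View pics/t4.png

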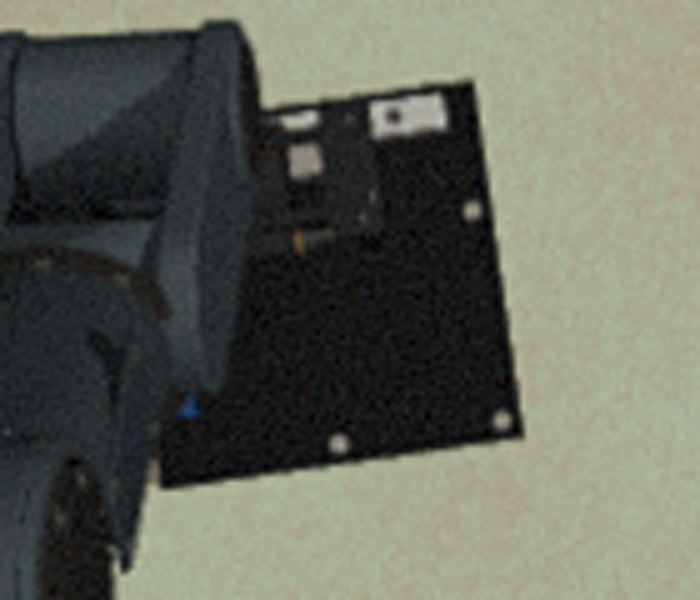

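```bash
python3 -m handwheel '[[-0.002,0.004,0,0],[-0.004,0.008,0.002,0],[-0.005,0.012,0.003,0],[-0.005,0.012,0.003,0],[-0.005,0.012,0.003,0]]'; python3 - <<'E'
from h import *
o=robot.get_obs();M=R.from_quat(o['tool_rot']).as_matrix();print(o['moment'],M[:2,0],"tool z",M[:,2])
c=vision.camera("wrist");T=toolT(o)@c["hand_eye"];np.savez("w5.npz",T=T,K=c["K"],k1=c["k1"],f=c["frame"])
cv2.imwrite("pics/w5.png",cv2.resize(c["frame"][105:255,140:540,::-1],(800,300),interpolation=cv2.INTER_CUBIC))
E
```

```text
time: 13.37
position: [0.6026, 0.1421, 0.0472]
tool_rot: [0.996, 0.087, -0.008, 0.005]
ft_force: [-15.3, -23.1, 22.1]
grip_width: 0.0237
grip_force: 60.1
[-3.48823427  2.24453215 -0.38905076] [0.98491161 0.17232673] tool z [-0.01425906 -0.01072005 -0.99984087]
```

View pics/w5.png

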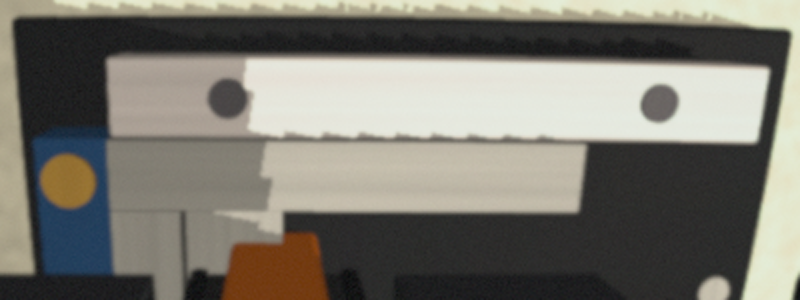

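```bash
python3 - <<'E'
from h import *
w=np.load("w5.npz");c={"K":w["K"],"k1":float(w["k1"])};f=w["f"].astype(float).mean(2)
A=[];B=[]
for u in list(range(200,270,10))+list(range(285,430,12)):
    p=f[165:185,u-3:u+4].mean(1);
    print(u,p.astype(int).tolist())
E
```

```text
200 [157, 158, 159, 160, 160, 159, 154, 140, 114, 97, 104, 117, 121, 122, 122, 123, 124, 124, 124, 124]
210 [157, 158, 159, 160, 160, 159, 154, 140, 115, 99, 104, 117, 121, 122, 123, 122, 124, 125, 125, 124]
220 [158, 158, 160, 160, 160, 159, 155, 141, 116, 98, 104, 116, 122, 122, 122, 123, 124, 125, 124, 123]
230 [158, 157, 160, 160, 160, 160, 154, 140, 116, 98, 102, 116, 121, 122, 122, 123, 123, 124, 124, 124]
240 [158, 159, 159, 160, 161, 159, 154, 141, 117, 99, 102, 115, 121, 122, 122, 122, 124, 125, 124, 123]
250 [153, 159, 160, 160, 160, 160, 155, 143, 121, 101, 101, 115, 122, 122, 123, 123, 124, 124, 124, 124]
260 [158, 161, 162, 164, 162, 160, 156, 143, 121, 100, 101, 114, 121, 122, 122, 123, 124, 125, 125, 124]
285 [225, 225, 226, 225, 223, 212, 184, 155, 128, 107, 123, 157, 174, 178, 179, 180, 181, 182, 182, 183]
297 [226, 226, 226, 226, 226, 225, 221, 209, 169, 123, 123, 154, 174, 178, 180, 181, 182, 183, 183, 182]
309 [225, 226, 226, 226, 226, 224, 216, 186, 141, 106, 118, 152, 172, 178, 180, 180, 182, 183, 184, 183]
321 [226, 226, 227, 227, 226, 219, 198, 168, 134, 105, 
[... 294 characters left out ...]
 212, 184, 146, 109, 111, 147, 172, 179, 180, 180, 182, 183, 185, 185]
369 [227, 228, 228, 228, 228, 227, 226, 220, 194, 140, 116, 144, 170, 179, 180, 181, 182, 183, 183, 184]
381 [227, 227, 227, 228, 228, 227, 224, 211, 173, 125, 107, 134, 164, 178, 180, 181, 181, 184, 184, 184]
393 [228, 228, 228, 228, 228, 227, 222, 202, 164, 124, 106, 130, 162, 177, 180, 182, 183, 183, 184, 184]
405 [228, 227, 227, 228, 228, 228, 227, 222, 204, 159, 119, 126, 158, 175, 179, 181, 182, 183, 183, 183]
417 [227, 228, 228, 228, 228, 228, 227, 221, 200, 155, 115, 122, 153, 173, 180, 182, 182, 183, 184, 184]
429 [228, 227, 227, 228, 228, 228, 228, 225, 215, 181, 133, 118, 145, 166, 174, 174, 174, 173, 173, 171]
```

The gap between silver rail and leg is constant along the leg to about 0.1°, so it is flush, and the forces are steady. A short hold to confirm, then I hand in.

```bash
python3 -m handwheel '[[0,0,0,0],[0,0,0,0],[0,0,0,0],[0,0,0,0]]' && python3 -c "
from rig import job
print(job.hand_in())"
```

```text
time: 13.75
position: [0.6025, 0.142, 0.0472]
tool_rot: [0.996, 0.087, -0.008, 0.005]
ft_force: [-16.3, -21.3, 22.9]
grip_width: 0.0234
grip_force: 60.1
the job is handed in; nothing more can be done
None
```

The square sits in the rail corner and I handed the job in at 13.75 s with the arm still gripping it at 60 N and pressing about 20 N on each rail; the silver side measured flush to about 0.1°, the blue side I checked only by eye, the tool was leaning about 1° under the push, and no verdict came back.

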